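# Snap the cover onto an instrument case round its border

### The arm

A 7-joint arm with a two-finger parallel gripper is mounted at the origin on a cart in front of the work surface, level with it; the furniture and walls round the work are solid. World frame = base frame: x ahead of the robot, y to its left, z up, the work surface at z = 0. Lengths are in m, angles in rad, forces in N, time in s.
With the tool pointing down it reaches from about 0.35 to 0.9 m from the base axis. Payload 8.1 kg.
Tool frame: the origin (TCP) lies at the centre of the arm's flange, where the gripper is bolted on; the fingertips stand 178 mm ahead of it and the grasp point (between the pads) lies 159 mm ahead of it; z points along the fingers, y is the line along which they close (so a half turn about z gives the same grasp; the last joint's range is limited). The gripper opens to 92 mm and grips with 3 to 60 N. Pads are 19 mm wide; open, the fingers measure 130 mm over their backs; the gripper's body (75 mm by 190 mm) begins 47 mm behind the grasp point.
Start: joints at [1.227, 0.434, 0.025, 1.573, -0.012, 1.134, -0.075], TCP at [0.149, -0.607, 0.405] pointing down, gripper open.
Joint ranges: [-2.62, 2.62], [-0.44, 2.09], [-1.27, 1.32], [0.08, 2.57], [-1.32, 4.46], [0.12, 2], [-2.74, 2.74]. Speed limits (rad/s): [2.22, 2.22, 3.01, 3.01, 3.14, 3.14, 3.14].

### API

Orientations are given as a rotation vector (axis times angle).
In Python, from cell import arm gives the robot as it stands. The module is installed in compiled form; this text tells all that it offers.
- The arm moves only by the shell command python3 -m inch 'ROWS' [FORCE]. ROWS is text: rows parted by semicolons, each of 5 numbers parted by spaces: the shift along the tool's x, y, z in m, then the turn about the tool's z in rad, then the finger opening in m, from 0 to 0.0918. In form: x y z roll fingers; .... A call has 1 to 5 rows; each row is the pose to reach, as a shift and turn from the pose commanded when the call began, along the tool's axes at that moment; what a row does not reach only later rows make up. A row lasts 1/10 s, in which the tool goes at most 50 mm and 8.59 degrees, less where a joint would pass 70% of its speed; a pose out of reach is approached as far as the arm can. A call with a gripper value outside its range is refused whole. The fingers move at their own pace and stop on an object; FORCE is the grip in N (left out, the last holds). Time passes only in rows, so rows that repeat a pose let the fingers close. It gives the time, the measured TCP pose, the force, the opening and the grip force at its end, in the units of the state.
- arm.observe(): the state, without advancing time (a new reading comes with each control period).
- arm.get_image(name): name is "scene" or "side" or "wrist"; returns the picture (480x640x3 uint8, red, green, blue); there is no depth.
- arm.get_calibration(name): a dict with "intrinsics" (3x3 intrinsics, pixels), "distortion" ([k1, k2, p1, p2, k3] as OpenCV has them; the pictures are not rectified), "pose" (4x4, takes a point from camera to world coordinates). Camera axes: x right, y up, looking along -z (the intrinsics and any distortion apply to the point x, -y, -z); pixel columns grow to the right and rows downward; lengths in m; the calibration is good to about 2 mm. A picture is of the moment at which its call begins: read the wrist's pose just before it. get_calibration takes no time and is no camera call; for the wrist camera it gives the pose at the moment of the call.
- arm.sign_off(): hands the job in; it is judged then, once.
Trained networks look in the newest picture that a camera, given by its name, has taken for a name from the list of things; names that differ only in an ending like _2 or _b are one class to them, and where a whole thing is asked for, a point or a joint stands for the part that bears it (a point fixed in the world has none). Each returns a list of dicts, best first, with "conf" (0 to 1); they miss things now and then, are a little off and sometimes report something else, mostly with a low value. They report only what shows in the picture. A call takes as long as a camera call. They do not tell look-alikes from the thing itself.
- arm.look_for(camera, query): "point" ([row, column] in pixels, amid what is visible of it).
- arm.silhouettes(camera, query): "region" (480x640 bool, what is visible of it) and "point" ([row, column] in pixels, amid what is visible of it).
- arm.place_of(camera, query): "point" ([row, column] in pixels: a listed point, or the origin of a listed thing).
The state is a dict: "clock": time; "joints": joint angles; "dq": joint speeds; "joint_efforts": joint torques, N m; "position": TCP position; "ee_rot": TCP orientation; "force": force on the tool from outside, world axes, zero at the start; "ft_torque": the same for the moment, N m; "width": opening from 0.0 (shut) to 1.0 (fully open); "gripper_force": force on a finger pad.
Only numpy, scipy, OpenCV 4.12 (cv2) and the standard library are available. Lean on these libraries where they do the work, as an engineer would, in place of code of your own. Each camera call takes 0.05 s, during which the arm holds its last target. There are 200 camera calls.

### The job

The cover of the small instrument case on the bench is only caught on its snaps and stands a few millimetres proud all round. So that no snap is missed, start with the fingertips on the cover's corner next to the cable gland and run them right round its border, staying on the cover or just above it, past the diagonally opposite corner and back to the gland corner, pressing each corner down gently until the cover lies flush on the case all round. Only press: do not pull the cover up, keep off the display window and its keys, leave the loose things round the case where they are, then take the hand away.

Things in the scene. Friction and masses are not known exactly. Their poses are not given: they have to be found in the camera images.
- case: grey plastic instrument case, 110 (x) by 160 (y) mm, fixed, turned any way round. Origin on the bench under its centre, z up. Rim of its 3 mm walls 44 mm above the bench. A black cable gland, 23 mm across, sticks 24 mm out of the -y end wall, 34 mm to +x of the middle. Six snaps under the cover's long sides (y = -60, 0, 60 mm) yield at about 2 N each, with 0.6 mm play, and stay where pushed
- cover: off-white rigid flat cover, plate 110 x 160 x 4 mm (axes as the case), its lip in the walls with 1.5 mm side play. Origin at the centre of the plate's underside: 49 mm above the bench at the start, 44 mm (on the rim) when home, top then at 48 mm. About 8 N on a corner brings it down, others partly; beside an edge already down it takes far more, so slide lightly there and press at the next corner
- panel: black display window, 46 x 60 mm, with a row of three round 11 mm keys beside it, 1 mm proud of the cover's top and fragile. All lies within 23 mm of the cover's middle in x and 45 mm in y, so the free border is 32 mm wide along the long sides and 35 mm at the ends. Origin at the middle of the cover's top
- corner_gland (a point): the cover's corner next to the cable gland, on its top face (cover x = +55, y = -80 mm)
- corner_long (a point): the cover's corner at the other end of the long side that starts at the gland corner, top face (x = +55, y = +80 mm)
- corner_across (a point): the cover's corner diagonally across from the gland corner, top face (x = -55, y = +80 mm)
- corner_short (a point): the cover's corner at the other end of the gland's short side, top face (x = -55, y = -80 mm)
- screwdriver_red: bystander: loose screwdriver with a red handle, 181 mm long, 26 mm high, lying beside a long side of the case
- eraser: bystander: loose blue and white eraser, 21 x 50 x 12 mm, beside the case
- rubber_foot: bystander: loose round black rubber foot, 25 mm across, 12 mm high, beside the case
- hex_key_3: bystander: loose black hex key, 80 mm long, 4 mm high, beside the case
- heat_sink: bystander: loose finned heat sink, 40 x 40 x 19 mm, beside the end of the case away from the gland
- side_gland (a point): point on the border's top face, 12 mm in from the edge, at the middle of the long side that starts at the gland corner (cover x = +43, y = 0 mm)
- side_other (a point): the same point at the middle of the other long side (cover x = -43, y = 0 mm)
Things that resemble listed ones, but are neither listed nor needed, are in the scene too. There is more than one size of the cover; the one meant has the size given above.

How it is judged:
On the way, in this order (a step that is already met when the one before it is completed fails the run):
1. the fingertips press the cover at the gland corner until that corner is down (horizontal distance between the grasp point and corner_gland below 0.04 m and contact force between the fingers and cover above 0.5 N and z of corner_gland in the frame of case below 0.05 m), for 0.05 s.
2. the fingertips run along a long side of the cover, on it or just above its middle ((distance between the grasp point and side_gland below 0.04 m or distance between the grasp point and side_other below 0.04 m)), for 0.05 s.
3. the fingertips press the cover at the opposite corner until that corner is down (horizontal distance between the grasp point and corner_across below 0.04 m and contact force between the fingers and cover above 0.5 N and z of corner_across in the frame of case below 0.05 m), for 0.05 s.
4. the fingertips run back along a long side of the cover, on it or just above its middle ((distance between the grasp point and side_gland below 0.04 m or distance between the grasp point and side_other below 0.04 m)), for 0.05 s.
5. the fingertips are back on the gland corner (horizontal distance between the grasp point and corner_gland below 0.04 m and contact force between the fingers and cover above 0.3 N), for 0.05 s.
At the end, for the whole second after the job is handed in: All four corners of the cover lie within 1.5 mm of fully home on the case rim, the cover is in place (within 5 mm) and at rest (z of each of corner_gland, corner_long, corner_across, corner_short in the frame of case below 0.0495 m and horizontal distance between cover and case below 0.005 m and linear speed of cover below 0.01 m/s); the robot touches nothing.
It fails at once if the cover is pulled up (z of cover in the frame of case above 0.053 m).
It fails at once if the fingers press on the display window or its keys (contact force between the fingers and panel above 1 N).
It fails at once if the cover is pressed harder than 40 N (contact force between the fingers and cover above 40 N).
It fails at once if a loose thing is pushed more than 25 mm away or picked up (distance of any of screwdriver_red, eraser, rubber_foot, hex_key_3, heat_sink from where it was at the start of the episode above 0.025 m).
It also fails if it takes over 58 s, if anything falls off the work surface, if the arm or the gripper's body presses on something with over 40 N, if the wrist force passes 120 N, or if a joint passes its speed limit or range.

## Working session

There is one attempt and no reset: what is moved stays moved. The work goes in short steps, Python scripts to look and compute and a shell command to move; the robot and the scene stay as the last step left them, time stands still between calls to the robot, and variables do not carry over. Pictures are saved under pics/ and viewed, at most 10 in all, crops included, and the job is handed in when it is done.

```bash
mkdir -p pics; cat > h.py <<'E'
import numpy as np, cv2
from cell import arm
from scipy.spatial.transform import Rotation as R
def save(n,f): cv2.imwrite('pics/'+f,cv2.cvtColor(arm.get_image(n),cv2.COLOR_RGB2BGR))
def ray(n,p,z):
    c=arm.get_calibration(n);T=np.array(c['pose'])
    u=cv2.undistortPoints(np.array([[[p[1],p[0]]]],float),np.array(c['intrinsics'],float),np.array(c['distortion'],float))[0,0]
    d=T[:3,:3]@np.array([u[0],-u[1],-1]);o=T[:3,3]
    return o+d*(z-o[2])/d[2]
def proj(n,P):
    c=arm.get_calibration(n);T=np.array(c['pose']);q=(np.atleast_2d(P)-T[:3,3])@T[:3,:3]
    q=q*[1,-1,-1]
    return cv2.projectPoints(q,np.zeros(3),np.zeros(3),np.array(c['intrinsics'],float),np.array(c['distortion'],float))[0][:,0]
E
python3 - <<'E'
from h import *
print(arm.observe())
for n in ['scene','side']:
    save(n,n+'0.png'); print(n,arm.get_calibration(n)['pose'])
    for q,z in [('corner_gland',.053),('corner_long',.053),('corner_across',.053),('corner_short',.053),('case',0),('cover',.049),('panel',.053)]:
        for r in arm.place_of(n,q)[:3]: print(q,round(r['conf'],2),np.round(r['point']),ray(n,r['point'],z).round(4))
E
```

```text
{'clock': 0.0, 'joints': array([ 1.22733844,  0.43529056,  0.02499246,  1.57410379, -0.01160593,
        1.13398927, -0.07508874]), 'dq': array([ 0.00048983, -0.00061645,  0.0009231 , -0.00041865,  0.00063702,
        0.00064028,  0.00013673]), 'joint_efforts': array([ 6.98481890e-04, -6.67847729e+01,  9.85446163e-01, -3.14455354e+01,
       -6.05588034e-02,  4.27313894e-02,  1.53761471e-04]), 'position': array([ 0.14899252, -0.60675039,  0.40390039]), 'ee_rot': array([-3.11725677e+00, -3.77108779e-01,  5.47507672e-04]), 'force': array([-0.05449418,  0.06861626,  0.41709399]), 'ft_torque': array([ 0.00294889,  0.02882011, -0.01675604]), 'gripper_force': 0.0, 'width': 1.0022106013891017}
scene [[-0.44401034  0.6911605  -0.57022099  0.08167994]
 [-0.89599334 -0.33742407  0.28868828  0.47659419]
 [ 0.00712365  0.63909479  0.76909499  0.73296988]
 [ 0.          0.          0.          1.        ]]
corner_gland 0.98 [221. 378.] [0.596  0.0944 0.053 ]
corner_gland 0.89 [275. 232.] [0.597  0.3597 0.053 ]
corner_long 0.76 [258.  95.] [0.7254 0.5473 0.053 ]
corner_long 0.6 [244. 288.] [0.6162
[... 880 characters left out ...]
rner_gland 0.57 [307. 364.] [0.605  0.0885 0.053 ]
corner_long 0.9 [167. 378.] [0.7466 0.5007 0.053 ]
corner_long 0.84 [241. 346.] [0.617  0.2507 0.053 ]
corner_long 0.3 [308. 361.] [0.6008 0.0877 0.053 ]
corner_across 0.91 [242. 285.] [0.5122 0.2637 0.053 ]
corner_across 0.9 [155. 314.] [0.6195 0.5774 0.053 ]
corner_across 0.72 [272. 292.] [0.5122 0.1833 0.053 ]
corner_short 0.72 [311. 286.] [0.4909 0.0992 0.053 ]
corner_short 0.64 [204. 268.] [0.4943 0.3886 0.053 ]
cover 0.6 [272. 321.] [0.5592 0.1819 0.049 ]
cover 0.57 [188. 324.] [0.6141 0.4401 0.049 ]
panel 0.76 [182. 323.] [0.6157 0.4537 0.053 ]
panel 0.66 [272. 320.] [0.5562 0.1769 0.053 ]
panel 0.35 [276. 320.] [0.5546 0.169  0.053 ]
```

View pics/scene0.png

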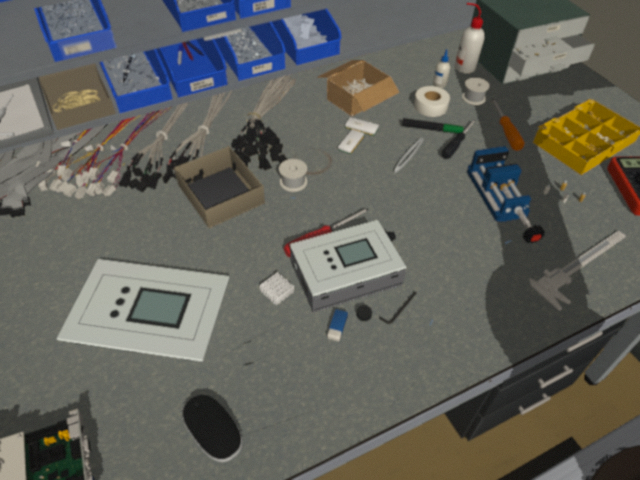

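View pics/side0.png

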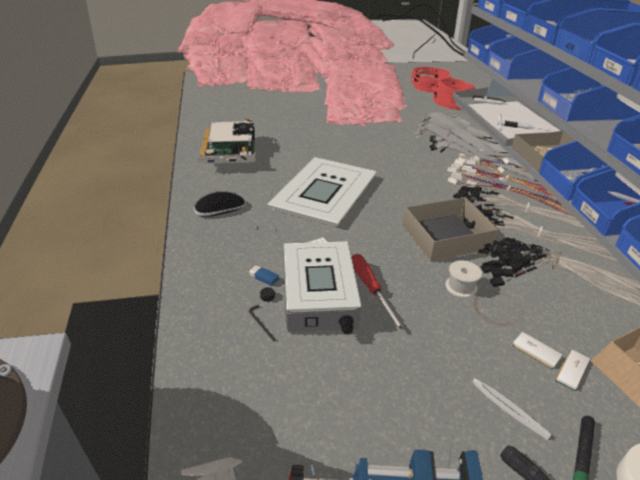

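The case with the listed cover is at about scene (347,254) and side (321,272). Its gland shows at side (348,324), towards -y in the world frame. The larger cover lying on the bench is a decoy. Next I fit the pose.

```bash
cat >> h.py <<'E'
C={'gland':(.055,-.08),'long':(.055,.08),'across':(-.055,.08),'short':(-.055,-.08)}
def fit(A,B): # A cover xy, B world xy -> centre, angle
    A=np.array(A);B=np.array(B);a=A-A.mean(0);b=B-B.mean(0)
    th=np.arctan2((a[:,0]*b[:,1]-a[:,1]*b[:,0]).sum(),(a*b).sum())
    c,s=np.cos(th),np.sin(th);M=np.array([[c,-s],[s,c]]);t=B.mean(0)-M@A.mean(0)
    return t,th,np.linalg.norm(A@M.T+t-B,axis=1)
def go(t,th,xy,z): # shift in tool axes to bring fingertips to cover xy, height z
    s=arm.observe();T=R.from_rotvec(s['ee_rot']).as_matrix()
    c,q=np.cos(th),np.sin(th);w=np.array([[c,-q],[q,c]])@np.array(xy)+t
    tip=s['position']+.178*T[:,2]
    d=T.T@(np.array([w[0],w[1],z])-tip)
    y=-T[:2,1];roll=-(th-np.arctan2(-y[0],y[1]))
    print('clock',s['clock'],'tip',tip.round(4),'shift',d.round(4),'roll',round(roll,4),'F',s['force'].round(2),'w',s['width'])
E
python3 - <<'E'
from h import *
for n in ['scene','side']:
    rs=arm.silhouettes(n,'cover')
    for r in rs[:2]:
        m=r['region'].astype(np.uint8);ct=max(cv2.findContours(m,0,1)[0],key=cv2.contourArea)
        q=cv2.approxPolyDP(cv2.convexHull(ct),5,True)[:,0]
        print(n,r['conf'],m.sum(),q.tolist(),[ray(n,(p[1],p[0]),.053)[:2].round(4).tolist() for p in q])
A=[C[k] for k in C]
S=[(.596,.0944),(.6162,.2552),(.5027,.2657),(.49,.1105)]
D=[(.605,.0885),(.617,.2507),(.5122,.2637),(.4909,.0992)]
for B in (S,D,(np.array(S)+D)/2): print(fit(A,B))
t,th,_=fit(A,(np.array(S)+D)/2)
go(t,th,(.043,-.066),.15)
E
```

```text
scene 0.76 12296 [[57, 335], [98, 260], [228, 277], [200, 360]] [[0.6058, 0.627], [0.7197, 0.5435], [0.5958, 0.3676], [0.4768, 0.4539]]
scene 0.63 5224 [[377, 221], [404, 267], [313, 294], [291, 244]] [[0.5965, 0.0967], [0.4915, 0.1088], [0.5083, 0.2623], [0.6142, 0.2505]]
side 0.82 4318 [[374, 172], [336, 226], [270, 204], [317, 156]] [[0.7318, 0.4812], [0.6086, 0.2979], [0.4992, 0.3893], [0.6246, 0.5717]]
side 0.67 4837 [[347, 241], [360, 306], [288, 310], [284, 244]] [[0.6179, 0.2509], [0.6002, 0.0918], [0.4942, 0.101], [0.5092, 0.2596]]
(array([0.551225, 0.18145 ]), np.float64(-0.10919513723846325), array([0.00193378, 0.00159955, 0.00286624, 0.00336826]))
(array([0.556275, 0.175525]), np.float64(-0.10355614271073971), array([0.00289265, 0.00259311, 0.00375345, 0.00342176]))
(array([0.55375  , 0.1784875]), np.float64(-0.10634576565049791), array([0.00174137, 0.000822  , 0.00083277, 0.00013944]))
clock 0.9 tip [ 0.149  -0.607   0.2268] shift [ 0.5983 -0.5897  0.0767] roll 0.347 F [0.12 0.28 0.07] w 1.0039384978440544
```

```bash
python3 -m inch '0.03 -0.03 0 0.11 0; 0.06 -0.06 0 0.22 0; 0.09 -0.09 0 0.347 0; 0.12 -0.12 0 0.347 0; 0.15 -0.15 0 0.347 0' 20
python3 - <<'E'
from h import *
go(np.array([.5537,.1785]),-.1063,(.043,-.066),.15)
E
```

```text
clock: 1.4
position: [0.2596, -0.424, 0.4049]
ee_rot: [3.137, -0.167, 0.0]
force: [1.3, 0.6, 0.1]
width: 0.613
gripper_force: 0.0
clock 1.4 tip [ 0.2597 -0.424   0.2269] shift [ 0.2713 -0.5644  0.0767] roll -0.0002 F [1.31 0.6  0.08] w 0.6127884052041624
```

```bash
python3 -m inch '0.02 -0.042 0 0 0; 0.04 -0.084 0 0 0; 0.06 -0.126 0 0 0; 0.08 -0.168 0 0 0; 0.1 -0.21 0 0 0' >/dev/null
python3 -m inch '0.02 -0.042 0 0 0; 0.04 -0.084 0 0 0; 0.06 -0.126 0 0 0; 0.08 -0.168 0 0 0; 0.1 -0.21 0 0 0'
python3 - <<'E'
from h import *
save('wrist','w1.png')
A=[];B=[]
for k in C:
    for r in arm.place_of('wrist','corner_'+k)[:2]: print(k,round(r['conf'],2),np.round(r['point']),ray('wrist',r['point'],.053)[:2].round(4))
go(np.array([.5537,.1785]),-.1063,(.043,-.066),.15)
E
```

```text
clock: 2.4
position: [0.5031, -0.0274, 0.405]
ee_rot: [3.137, -0.167, 0.001]
force: [1.1, -1.5, 1.3]
width: 0.002
gripper_force: 0.0
gland 0.61 [110. 150.] [0.6014 0.0982]
gland 0.59 [247. 166.] [0.4918 0.106 ]
short 0.79 [248. 165.] [0.4887 0.0986]
clock 2.65 tip [ 0.5021 -0.0296  0.2265] shift [ 0.0724 -0.1464  0.0764] roll 0.0003 F [-0.33 -0.94 -0.76] w 0.006347094551930923
```

View pics/w1.png

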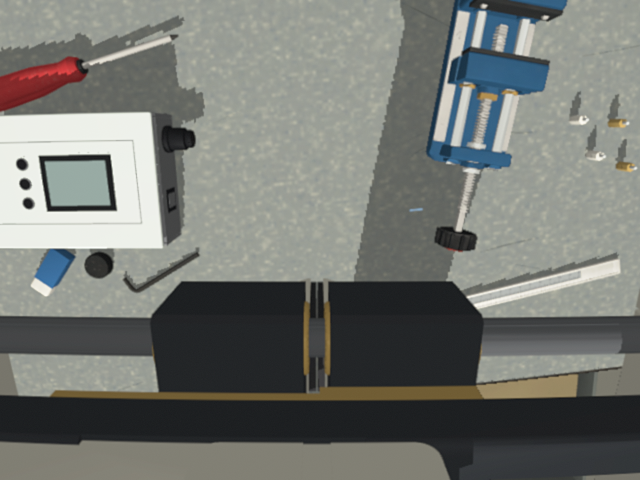

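The wrist view shows the case at left. The gland is at (180,138), and the near-end corners at (150,113) and (163,247) agree with the fitted pose to within a few mm. I'll go above the gland corner.

```bash
python3 -m inch '0.018 -0.037 0.02 0 0; 0.036 -0.074 0.04 0 0; 0.054 -0.111 0.06 0 0; 0.072 -0.147 0.085 0 0; 0.072 -0.147 0.11 0 0' >/dev/null
python3 -m inch '0 0 0.02 0 0; 0 0 0.04 0 0; 0 0 0.045 0 0; 0 0 0.045 0 0; 0 0 0.045 0 0'
python3 - <<'E'
from h import *
go(np.array([.5537,.1785]),-.1063,(.043,-.066),.053)
save('scene','s2.png')
A=[];B=[]
for k in C:
    for r in arm.place_of('wrist','corner_'+k)[:2]: print(k,round(r['conf'],2),np.round(r['point']),ray('wrist',r['point'],.053)[:2].round(4))
i=cv2.imread('pics/s2.png')[180:330,260:460]; cv2.imwrite('pics/s2c.png',cv2.resize(i,None,fx=4,fy=4,interpolation=2))
E
```

```text
clock: 3.65
position: [0.5899, 0.1087, 0.2508]
ee_rot: [-3.137, 0.169, -0.002]
force: [0.1, 0.4, -1.0]
width: 0.003
gripper_force: 0.0
clock 3.65 tip [0.5902 0.1086 0.0728] shift [-0.0007  0.0004  0.0198] roll -0.0012 F [ 0.15  0.37 -0.99] w 0.0025189900675648583
gland 0.61 [110. 150.] [0.6739 0.1693]
gland 0.59 [247. 166.] [0.6153 0.1741]
short 0.79 [248. 165.] [0.6146 0.1746]
```

View pics/s2c.png

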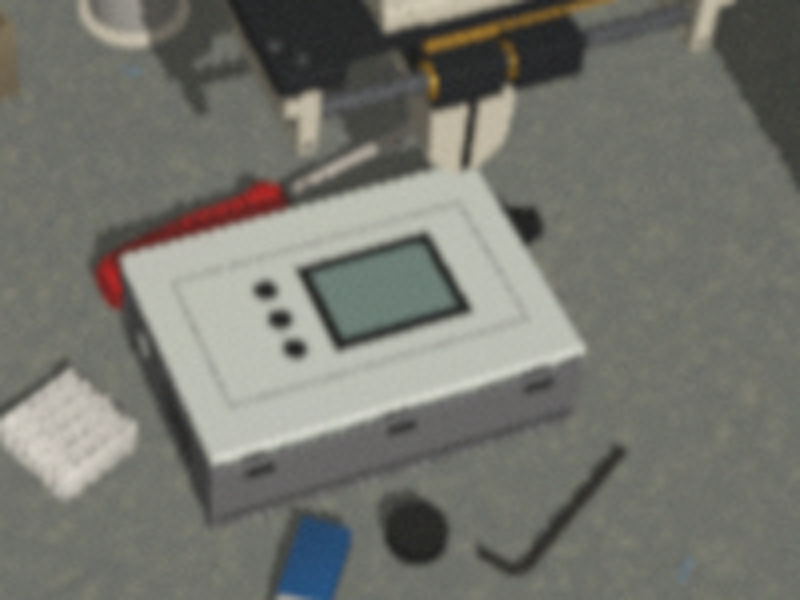

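The fingertips (scene about (376,221)) hover 20 mm above the gland corner, and their projection fits. I'll descend to contact.

```bash
python3 -m inch '0 0 0.008 0 0; 0 0 0.016 0 0; 0 0 0.018 0 0; 0 0 0.019 0 0; 0 0 0.019 0 0'; python3 -m inch '0 0 0.001 0 0; 0 0 0.001 0 0;0 0 0.002 0 0; 0 0 0.002 0 0'
```

```text
clock: 4.4
position: [0.5895, 0.1094, 0.2305]
ee_rot: [3.137, -0.167, -0.001]
force: [0.4, -0.4, 0.1]
width: 0.006
gripper_force: 0.0
clock: 4.8
position: [0.5897, 0.1094, 0.2289]
ee_rot: [-3.137, 0.167, -0.001]
force: [0.1, 0.5, 5.0]
width: 0.009
gripper_force: 2.2
```

```bash
python3 -m inch '0 0 0.001 0 0; 0 0 0.001 0 0;0 0 0.002 0 0; 0 0 0.002 0 0'; python3 -m inch '0 0 0.001 0 0; 0 0 0.001 0 0;0 0 0.001 0 0'
```

```text
clock: 5.2
position: [0.5897, 0.1093, 0.2269]
ee_rot: [3.137, -0.167, 0.001]
force: [-0.4, -1.1, 5.5]
width: 0.005
gripper_force: 2.8
clock: 5.5
position: [0.5897, 0.1094, 0.2268]
ee_rot: [3.137, -0.167, 0.001]
force: [-3.3, -2.1, 14.4]
width: 0.007
gripper_force: 7.0
```

```bash
python3 -m inch '0 0 -0.008 0 0; 0 -0.02 -0.008 0 0; 0 -0.045 -0.008 0 0; 0 -0.066 -0.008 0 0; 0 -0.066 -0.008 0 0'; python3 -m inch '0 -0.025 0 0 0; 0 -0.05 0 0 0; 0 -0.066 0 0 0; 0 -0.066 0 0 0'
python3 - <<'E'
from h import *
go(np.array([.5537,.1785]),-.1063,(.043,.066),.053)
E
```

```text
clock: 6.0
position: [0.5961, 0.179, 0.2339]
ee_rot: [-3.135, 0.16, 0.0]
force: [0.1, 0.7, -0.1]
width: 0.002
gripper_force: 0.0
clock: 6.4
position: [0.6031, 0.243, 0.2337]
ee_rot: [-3.136, 0.162, 0.0]
force: [0.1, 0.5, -0.5]
width: 0.003
gripper_force: 0.0
clock 6.4 tip [0.6031 0.2433 0.0557] shift [0.0008 0.0037 0.0027] roll 0.0031 F [ 0.13  0.48 -0.48] w 0.0034401525363924055
```

```bash
python3 -m inch '0 0.004 0.002 0 0; 0 0.004 0.003 0 0; 0 0.004 0.004 0 0; 0 0.004 0.005 0 0; 0 0.004 0.005 0 0'; python3 -m inch '0 0 0.001 0 0; 0 0 0.001 0 0;0 0 0.002 0 0; 0 0 0.002 0 0'
```

```text
clock: 6.9
position: [0.6034, 0.2359, 0.2288]
ee_rot: [3.137, -0.168, 0.0]
force: [-0.2, -2.2, 3.4]
width: 0.002
gripper_force: 1.7
clock: 7.3
position: [0.6033, 0.2364, 0.2268]
ee_rot: [3.137, -0.167, 0.001]
force: [-0.0, -2.9, 4.0]
width: 0.01
gripper_force: 2.5
```

```bash
python3 -m inch '0 0 0.001 0 0; 0 0 0.001 0 0;0 0 0.001 0 0'
```

```text
clock: 7.6
position: [0.6033, 0.2365, 0.2266]
ee_rot: [3.137, -0.167, 0.001]
force: [-2.4, -3.5, 12.4]
width: 0.003
gripper_force: 6.1
```

```bash
python3 -m inch '0 -0.003 -0.011 0 0; -0.02 -0.003 -0.011 0 0; -0.05 -0.003 -0.011 0 0; -0.086 -0.003 -0.011 0 0; -0.086 -0.003 -0.011 0 0'; python3 -m inch '0 0 0 0 0'
python3 - <<'E'
from h import *
go(np.array([.5537,.1785]),-.1063,(-.043,.066),.053)
E
```

```text
clock: 8.1
position: [0.5132, 0.2508, 0.2367]
ee_rot: [-3.137, 0.159, 0.006]
force: [0.2, 0.6, 0.4]
width: 0.003
gripper_force: 0.0
clock: 8.2
position: [0.5174, 0.2498, 0.2372]
ee_rot: [-3.137, 0.164, -0.0]
force: [1.1, -0.9, 0.5]
width: 0.004
gripper_force: 0.0
clock 8.2 tip [0.5174 0.2499 0.0592] shift [0.0007 0.0012 0.0062] roll 0.0021 F [ 1.05 -0.88  0.54] w 0.003667765714410975
```

```bash
python3 -m inch '0 0 0.003 0 0; 0 0 0.005 0 0; 0 0 0.006 0 0; 0 0 0.007 0 0; 0 0 0.007 0 0'; python3 -m inch '0 0 0.001 0 0; 0 0 0.001 0 0;0 0 0.002 0 0; 0 0 0.002 0 0'
```

```text
clock: 8.7
position: [0.5181, 0.2487, 0.2294]
ee_rot: [3.137, -0.167, -0.0]
force: [0.2, -0.5, -0.2]
width: 0.001
gripper_force: 0.0
clock: 9.1
position: [0.518, 0.2488, 0.2279]
ee_rot: [-3.137, 0.167, -0.0]
force: [0.1, 0.2, 2.7]
width: 0.004
gripper_force: 1.3
```

```bash
python3 -m inch '0 0 0.001 0 0; 0 0 0.001 0 0;0 0 0.001 0 0'
```

```text
clock: 9.4
position: [0.518, 0.2489, 0.2268]
ee_rot: [-3.137, 0.167, -0.0]
force: [-0.1, -0.5, 3.6]
width: 0.003
gripper_force: 2.0
```

```bash
python3 -m inch '0 0 0.001 0 0; 0 0 0.0015 0 0;0 0 0.0015 0 0'
```

```text
clock: 9.7
position: [0.5179, 0.2489, 0.2263]
ee_rot: [-3.137, 0.167, -0.001]
force: [-4.6, -1.4, 15.2]
width: 0.003
gripper_force: 8.2
```

```bash
python3 -m inch '0 0 -0.009 0 0; 0 0.02 -0.009 0 0; 0 0.045 -0.009 0 0; 0 0.066 -0.009 0 0; 0 0.066 -0.009 0 0'; python3 -m inch '0 0.025 0 0 0; 0 0.05 0 0 0; 0 0.066 0 0 0; 0 0.066 0 0 0; 0 0.066 0 0 0'
python3 - <<'E'
from h import *
go(np.array([.5537,.1785]),-.1063,(-.043,-.066),.053)
E
```

```text
clock: 10.2
position: [0.5109, 0.1796, 0.2339]
ee_rot: [3.134, -0.173, -0.002]
force: [0.5, 0.4, -0.2]
width: 0.004
gripper_force: 0.0
clock: 10.7
position: [0.5042, 0.1182, 0.2344]
ee_rot: [-3.136, 0.167, -0.001]
force: [0.4, 0.2, 0.6]
width: 0.006
gripper_force: 0.0
clock 10.7 tip [0.5042 0.1184 0.0564] shift [-0.0002  0.001   0.0034] roll -0.0001 F [0.37 0.16 0.64] w 0.005939635374941819
```

```bash
python3 -m inch '0 0 0.003 0 0; 0 0 0.004 0 0; 0 0 0.005 0 0; 0 0 0.006 0 0; 0 0 0.006 0 0'; python3 -m inch '0 0 0.001 0 0; 0 0 0.001 0 0;0 0 0.002 0 0; 0 0 0.002 0 0'
```

```text
clock: 11.2
position: [0.5039, 0.1177, 0.228]
ee_rot: [3.137, -0.166, -0.0]
force: [-0.2, 0.0, 0.6]
width: 0.005
gripper_force: 0.0
clock: 11.6
position: [0.504, 0.1175, 0.2264]
ee_rot: [3.137, -0.167, 0.0]
force: [-0.6, -0.0, 2.4]
width: 0.002
gripper_force: 1.5
```

```bash
python3 -m inch '0 0 0.001 0 0; 0 0 0.001 0 0;0 0 0.001 0 0'
```

```text
clock: 11.9
position: [0.5039, 0.1176, 0.2262]
ee_rot: [3.137, -0.167, 0.001]
force: [-3.4, -1.4, 15.7]
width: 0.005
gripper_force: 8.0
```

```bash
python3 -m inch '0 0 -0.009 0 0; 0.02 0 -0.009 0 0; 0.055 0 -0.009 0 0; 0.086 0 -0.009 0 0; 0.086 0 -0.009 0 0'; python3 -m inch '0 0 0.003 0 0; 0 0 0.006 0 0; 0 0 0.007 0 0; 0 0 0.008 0 0; 0 0 0.008 0 0'
```

```text
clock: 12.4
position: [0.593, 0.1072, 0.2345]
ee_rot: [-3.136, 0.171, -0.006]
force: [-0.3, -0.5, -0.2]
width: 0.001
gripper_force: 0.0
clock: 12.9
position: [0.5888, 0.1086, 0.2264]
ee_rot: [3.137, -0.166, -0.001]
force: [-1.0, -0.2, 0.9]
width: 0.009
gripper_force: 0.9
```

```bash
python3 -m inch '0 0 0.001 0 0; 0 0 0.001 0 0;0 0 0.001 0 0'
python3 - <<'E'
from h import *
go(np.array([.5537,.1785]),-.1063,(.043,-.066),.048)
E
```

```text
clock: 13.2
position: [0.5888, 0.1086, 0.2263]
ee_rot: [3.137, -0.166, -0.0]
force: [-4.7, -1.3, 13.6]
width: 0.006
gripper_force: 6.9
clock 13.2 tip [0.5888 0.1085 0.0483] shift [0.0007 0.0002 0.0003] roll 0.0004 F [-4.68 -1.34 13.57] w 0.005819273369925141
```

```bash
python3 -m inch '0 0 -0.02 0 0; 0 0 -0.05 0 0; 0 0 -0.09 0 0; 0 0.03 -0.13 0 0; 0 0.07 -0.16 0 0'; python3 -m inch '0 0.04 0 0 0; 0 0.08 0 0 0; 0 0.12 0 0 0; 0 0.12 0 0 0; 0 0.12 0 0 0'
python3 - <<'E'
from h import *
for n in ['scene','side']: save(n,n+'3.png')
a=cv2.resize(cv2.imread('pics/scene3.png')[190:350,270:430],None,fx=2.5,fy=2.5,interpolation=2)
b=cv2.resize(cv2.imread('pics/side3.png')[210:370,240:400],None,fx=2.5,fy=2.5,interpolation=2)
cv2.imwrite('pics/f3.png',np.hstack([a,b]))
E
```

```text
clock: 13.7
position: [0.5819, 0.0407, 0.3879]
ee_rot: [-3.136, 0.159, -0.004]
force: [0.7, -0.9, -0.5]
width: 0.006
gripper_force: 0.0
clock: 14.2
position: [0.569, -0.0815, 0.3852]
ee_rot: [3.137, -0.17, -0.0]
force: [0.7, 1.6, 0.1]
width: 0.008
gripper_force: 0.0
```

View pics/f3.png

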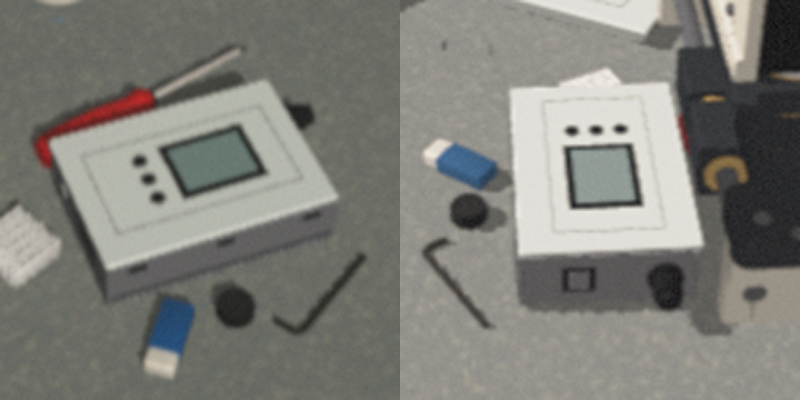

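The picture shows the cover flush along every visible edge, with the bystanders where they were and the hand clear.

```bash
python3 -c "
from cell import arm
print(arm.sign_off())"
```

```text
the job is handed in; nothing more can be done
None
```

I pressed all four corners down in one lap from the gland corner and back, and the cover looks flush all round in the final pictures; the hand is clear, the loose things look undisturbed, and the job was handed in at about 14 s (no verdict was returned).

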